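# Fit the charcoal wheel onto the polisher's keyed spindle

## Task

Fit the charcoal polishing wheel on the spindle of the small bench polisher: set it over the pilot pin, turn it by its square boss until its slotted foot drops over the drive bar, stop there, and leave it sitting fully home, level and let go. Use a light hand: never force it down, and once it has caught do not strain the geared spindle round. Leave the other things on the bench where they are.

Things in the scene. Friction and masses are not known exactly. Their poses are not given: they have to be found in the camera images.
- wheel: Charcoal polishing wheel lying face up on the bench, 0.34-0.50 kg, alike every quarter turn. Origin: centre of its underside, z up. Square foot 48 mm, z 0-7 mm, cut through by two crossed slots 10 mm wide along the wheel's x and y; aluminium plate dia. 120 mm, z 7-17; charcoal ring to z 25. A blind bore dia. 14 mm runs up its axis from below to z 31 mm.
- boss (a point): On the wheel's axis 45 mm above its underside: a point in its square gold-coloured boss, 30 x 30 mm, sides square to the wheel's x and y axes, top at 59 mm above the wheel's underside (34 mm above the charcoal face). Hold and turn the wheel here. Axes as the wheel's.
- polisher: Bench polisher, fixed: cream motor housing 200 x 180 mm (x, y), 70 mm high, with a round steel drip pan dia. 170 mm on top, rim 94 mm above the bench. Origin: centre of its underside on the bench, z up.
- seat (a point): Centre of the spindle flange's top face (dia. 60 mm), 90 mm above the bench: the wheel's underside rests here when home. Across it lies a copper-coloured drive bar 40 x 8 mm, 5 mm high. The spindle is stopped at any angle, in no reading: see the bar from above or feel for it. Its gear motor holds it (1.2 N m): sliding on the bar takes under 0.1 N m, in a slot it blocks hard. Axes: polisher's.
- pin_top (a point): Top of the pilot pin in the middle of the spindle, 28 mm above the flange; dia. 12 mm, its last 8 mm tapering to 5 mm. On the pin but out of line, the wheel rests on the bar with its underside 5 mm above the flange; turned within about 3 degrees of line (any quarter turn) and held loosely, it drops home by its own weight. Axes: polisher's.
- box_lid: Bystander: red lacquered jewellery box lid, 110 x 80 x 26 mm, origin at the centre of its underside.
- calipers: Bystander: brass calipers lying flat, about 160 x 90 x 10 mm, origin under their middle.
- charcoal_block: Bystander: charcoal polishing block, 70 x 40 x 28 mm, origin at the centre of its underside.
- pearl_disc: Bystander: mother-of-pearl disc 46 mm in diameter and 10 mm thick, origin at the centre of its underside.
- burnisher: Bystander: horn burnishing stick, 158 x 20 x 10 mm, origin at its underside.
- lacquer_jar: Bystander: capped amber jar, 60 mm in diameter and 75 mm high, origin at the centre of its underside.
Not all that is in view belongs to the job. What is shaped like the wheel but green or orange is not meant.

How it is judged:
By the outcome, as a careful person would: the job done as asked, in the order asked, and still so for the second after the job is handed in, with the robot touching nothing.
It also fails if it takes over 42 s, if anything falls off the work surface, if the arm or the gripper's body presses on something with over 40 N, if the wrist force passes 120 N, or if a joint passes its speed limit or range.

## Robot

A 7-joint arm with a two-finger parallel gripper is mounted at the origin on the work surface. World frame = base frame: x ahead of the robot, y to its left, z up, the work surface at z = 0. Lengths are in m, angles in rad, forces in N, time in s.
With the tool pointing down it reaches from about 0.4 to 0.875 m from the base axis. Payload 19.3 kg.
Tool frame: the origin (TCP) lies at the very end of the fingers, on their centre line; the grasp point (between the pads) lies 19 mm behind it; x points along the fingers, y is the direction in which the jaws open and shut, and the axes are right-handed (so a half turn about x gives the same grasp; the last joint's range is limited). The gripper opens to 85 mm and grips with 20 to 120 N. Pads are 22 mm wide; open, the fingers measure 114 mm over their backs; the gripper's body (76 mm by 85 mm) begins 54 mm behind the grasp point. The pads swing forward as they close: fully open they stand 13 mm farther back than shut.
Start: joints at [1.065, 0.521, -0.036, 1.599, 0.021, 1.021, -0.113], TCP at [0.264, -0.567, 0.231] pointing down, gripper open.
Joint ranges: [-2.91, 2.91], [-0.3, 2.13], [-1.5, 1.42], [0.17, 2.43], [-1.26, 4.41], [0.16, 1.93], [-2.52, 2.52]. Speed limits (rad/s): [1.89, 1.89, 2.39, 2.39, 3.01, 3.01, 3.01].

## Interface

Orientations are given as [roll, pitch, yaw] about the fixed x, y, z axes, in that order (R = Rz(yaw) Ry(pitch) Rx(roll)).
In Python, from workcell import bot, grab_frame, job_done gives the robot as it stands.
- The arm moves only by the shell command python3 -m pendant 'ROWS' [OPENING] [FORCE]. ROWS is JSON, a list of rows, each a list of 4 numbers: the shift along the tool's x, y, z in mm, then the turn about the tool's x in degrees. A call has 1 to 12 rows; each row shifts and turns the commanded pose from where the row before left it, along the tool's axes as they then stand; what a row does not reach is not made up. A row lasts 1/8 s, in which the tool goes at most 62.5 mm and 10.7 degrees, less where a joint would pass 70% of its speed; a pose out of reach is approached as far as the arm can. A call is refused whole if a number of a shift passes 62.5 or a number of a turn 10.7, either way. A call with a gripper value outside its range is refused whole. OPENING is the opening, from -1 (shut) to 1 (fully open), set as the call begins (- or left out, the last holds). The fingers move at their own pace and stop on an object; FORCE is the grip in N (left out, the last holds). Time passes only in rows, so rows that do not move let the fingers close. It gives the time, the measured TCP pose, the force and the opening at its end, in the units of the state.
- bot.observe(): the state, without advancing time (a new reading comes with each control period).
- grab_frame(name): name is "side" or "top"; returns a dict with "img" (420x560x3 uint8, red, green, blue), "fovy" (degrees; the focal length in pixels is half the picture's height over the tangent of half this angle, whatever the lens; pixels are square), "cx", "cy" (the principal point, pixels), "R" (3x3) and "t" (3): a world point X has camera coordinates R X + t. Camera axes: x right, y down, z forward; pixel columns grow to the right and rows downward; lengths in m; the calibration is good to about 2 mm. A picture is of the moment at which its call begins. There is no depth.
- job_done(): hands the job in, once; it reports no verdict.
The state is a dict: "clock": time; "qpos": joint angles; "qd": joint speeds; "joint_efforts": joint torques, N m; "position": TCP position; "tool_rot": TCP orientation; "force": force on the tool from outside, world axes, zero at the start; "moment": the same for the moment, N m; "grip_width": finger opening in m.
Only numpy, scipy, OpenCV 4.12 (cv2) and the standard library are available. Lean on these libraries where they do the work, as an engineer would, in place of code of your own. Each camera call takes 0.05 s, during which the arm holds its last target.

## Working session

There is one attempt and no reset: what is moved stays moved. The work goes in short steps, Python scripts to look and compute and a shell command to move; the robot and the scene stay as the last step left them, time stands still between calls to the robot, and variables do not carry over. Pictures are saved under pics/ and viewed, and the job is handed in when it is done.

```bash
ls; mkdir -p pics; python3 - <<'E'
from workcell import bot, grab_frame
import cv2
for n in("side","top"):
    f=grab_frame(n); cv2.imwrite(f"pics/{n}0.png",f["img"][:,:,::-1])
    print(n,f["fovy"],f["cx"],f["cy"],f["R"],f["t"])
print(bot.observe())
E
```

```text
pics
side 49.823941777293285 281.4639206532029 205.8443069879749 [[-0.95278168 -0.30277876  0.02306711]
 [-0.16734788  0.46018271 -0.87190972]
 [ 0.25338065 -0.83459984 -0.48912304]] [0.53113797 0.12325399 1.3140609 ]
top 42.01265709861346 280.71023521410285 206.00445550712237 [[ 0.02025009 -0.99967521 -0.01547257]
 [-0.99856912 -0.01945673 -0.04981107]
 [ 0.04949385  0.01645911 -0.9986388 ]] [0.10556365 0.52883657 1.40229867]
{'clock': 0.1, 'qpos': array([ 1.06483885,  0.52195402, -0.03631748,  1.59988697,  0.02121345,
        1.02110793, -0.1128231 ]), 'qd': array([-0.00103645, -0.00250033, -0.00064472, -0.00090553, -0.00113282,
        0.00092679,  0.00176054]), 'joint_efforts': array([ 3.16785758e-03, -9.28486204e+01,  1.98386505e+00, -3.70532835e+01,
        1.80543750e-02,  5.31987476e-03, -1.35386699e-04]), 'position': array([ 0.26365919, -0.56636542,  0.23080657]), 'tool_rot': array([-1.48546474,  1.56982537,  2.09184855]), 'force': array([-0.2745231 ,  0.43098434,  0.49046974]), 'moment': array([0.03775487, 0.04843354, 0.01841845]), 'grip_width': 0.08556125748789581}
```

View pics/side0.png

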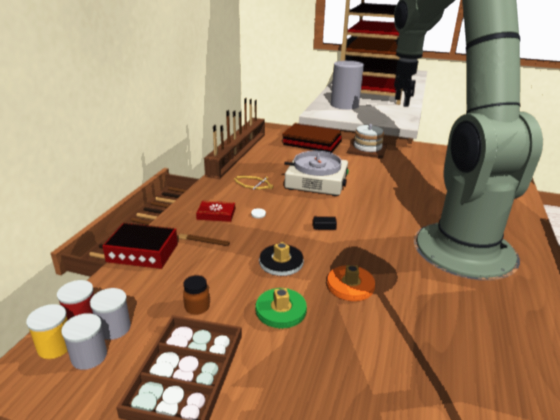

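View pics/top0.png

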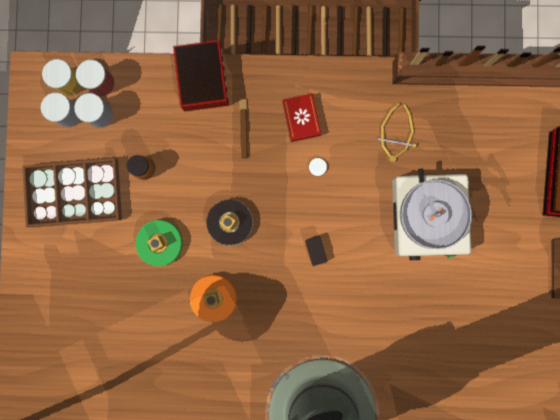

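Candidates for the wheel in the top view are charcoal/black at (230,222), green at (158,243) and orange at (213,299). I choose the charcoal one. The polisher is at (435,212).

```bash
cat > h.py <<'E'
import numpy as np, cv2
from workcell import bot, grab_frame
def K(f):
    fl=f["img"].shape[0]/2/np.tan(np.radians(f["fovy"])/2); return fl
def cast(f,u,v,z):
    d=np.array([(u-f["cx"])/K(f),(v-f["cy"])/K(f),1]); R=np.array(f["R"]);c=-R.T@f["t"]; d=R.T@d
    return c+d*(z-c[2])/d[2]
def proj(f,X):
    p=np.array(f["R"])@np.array(X)+f["t"]; return p[:2]/p[2]*K(f)+[f["cx"],f["cy"]]
def crop(f,u,v,r,name,s=6):
    im=f["img"][v-r:v+r,u-r:u+r,::-1]; cv2.imwrite(name,cv2.resize(im,None,fx=s,fy=s,interpolation=cv2.INTER_CUBIC))
E
python3 - <<'E'
from h import *
f=grab_frame("top"); g=grab_frame("side")
a=[];
for F,u,v in((f,230,222),(f,435,212),(g,282,256),(g,317,170)):
    r=34 if F is f else 32
    im=F["img"][v-r:v+r,u-r:u+r,::-1]; a.append(cv2.resize(im,(300,300),interpolation=cv2.INTER_CUBIC))
cv2.imwrite("pics/c1.png",np.vstack([np.hstack(a[:2]),np.hstack(a[2:])]))
E
```

```text
(no output)
```

View pics/c1.png

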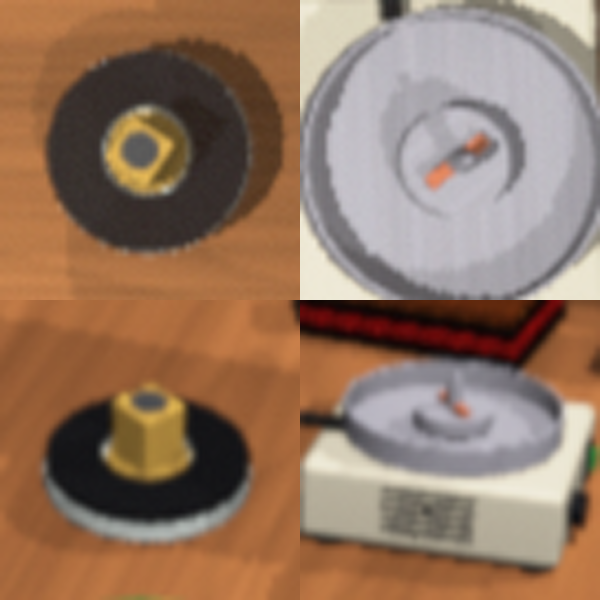

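The crop confirms the choice: charcoal face with a gold square boss, and a copper bar running diagonally on the flange. Next I measure both.

```bash
cat >m.py <<'E'
from h import *
f=grab_frame("top"); im=f["img"].astype(int)
R,G,B=im[...,0],im[...,1],im[...,2]
def box(m,u,v,r):
    o=np.zeros_like(m,np.uint8); o[v-r:v+r,u-r:u+r]=m[v-r:v+r,u-r:u+r]; return o
# ring
m=box((R<85)&(R-B<22),230,222,30); m=cv2.morphologyEx(m,cv2.MORPH_OPEN,np.ones((3,3)))
c=max(cv2.findContours(m,0,1)[0],key=cv2.contourArea); e=cv2.fitEllipse(c); print("ring",e,cast(f,*e[0],.025), "diam",e[1][0]/K(f)*1.4)
# boss gold top
m=box((R-B>60)&(R>150)&(G>110),230,222,14); 
S=cv2.resize(f["img"][205:240,212:248],None,fx=16,fy=16,interpolation=cv2.INTER_CUBIC)
cv2.imwrite("pics/boss.png",S[:,:,::-1])
S=cv2.resize(f["img"][195:230,418:453],None,fx=16,fy=16,interpolation=cv2.INTER_CUBIC)
cv2.imwrite("pics/bar.png",S[:,:,::-1])
# copper bar
m=box((R-B>45),436,213,16); ys,xs=np.nonzero(m); print("n",len(xs))
P=np.array([cast(f,x,y,.095)[:2] for x,y in zip(xs,ys)]); mu=P.mean(0); w,V=np.linalg.eigh(np.cov(P.T)); d=V[:,1]
print("bar",mu,np.degrees(np.arctan2(d[1],d[0])),"len",np.ptp((P-mu)@d))
# pan: grey-blue vs cream; rim circle z=.094
m=box((abs(R-B)<25)&(R>110),436,212,42); m=cv2.morphologyEx(m,cv2.MORPH_OPEN,np.ones((3,3)))
c=max(cv2.findContours(m,0,1)[0],key=cv2.contourArea); h=cv2.convexHull(c); e=cv2.fitEllipse(h); print("pan",e,cast(f,*e[0],.094),e[1][0]/K(f)*1.31)
# housing
m=box((R-B>20)&(R>190)&(G>180),432,215,50);c=np.vstack(cv2.findContours(m,0,1)[0]);r=cv2.minAreaRect(c);print("housing",r,cast(f,*r[0],.07))
for p in cv2.boxPoints(r): print(cast(f,*p,.07))
E
python3 m.py
```

```text
ring ((229.53683471679688, 221.93115234375), (43.84303665161133, 44.12863540649414), 76.24079895019531) [0.48256029 0.24652305 0.025     ] diam 0.1122354760223644
n 39
bar [ 0.50900785 -0.26149334] 130.21740597266609 len 0.03997830164489361
pan ((434.4669494628906, 215.90538024902344), (71.1438217163086, 82.52616119384766), 41.1176872253418) [ 0.50586198 -0.25943192  0.094     ] 0.1704158469316884
housing ((432.6476135253906, 215.05828857421875), (78.58442687988281, 71.13480377197266), 87.91743469238281) [ 0.50875754 -0.26127075  0.07      ]
[ 0.60138654 -0.16916095  0.07      ]
[ 0.61110632 -0.34490055  0.07      ]
[ 0.41695623 -0.35255751  0.07      ]
[ 0.40696376 -0.17809445  0.07      ]
```

```bash
python3 -c "
import cv2,numpy as np
cv2.imwrite('pics/bb.png',np.hstack([cv2.resize(cv2.imread('pics/boss.png'),(400,400)),cv2.resize(cv2.imread('pics/bar.png'),(400,400))]))"
```

```text
(no output)
```

View pics/bb.png

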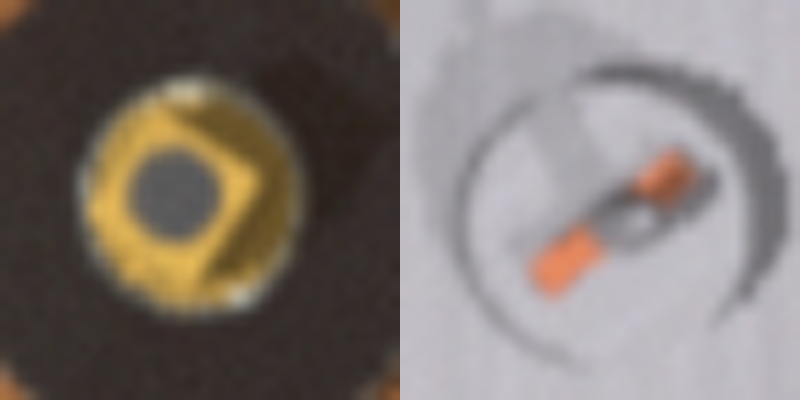

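```bash
python3 - <<'E'
from h import *
from scipy.spatial.transform import Rotation as Ro
f=grab_frame("top"); g=grab_frame("side")
print("hole",cast(f,227.75,222.06,.059))
# bar ends, pin top
ends=[cast(f,418+(x-400)/400*35,195+y/400*35,.095) for x,y in((548,275),(680,170))]; print(ends,np.mean(ends,0))
d=ends[1]-ends[0];print("bar ang",np.degrees(np.arctan2(d[1],d[0]))%90,np.hypot(*d[:2]))
C=[cast(f,212+x*.09,205+y*.0875,.059) for x,y in((160,105),(262,180),(205,275))]
for a,b in((0,1),(1,2)):
    d=C[b]-C[a];print("edge",np.degrees(np.arctan2(d[1],d[0]))%90,np.hypot(*d[:2]))
l,r,fr=[cast(g,u,v,.059) for u,v in((273.9,244.3),(289.9,245.3),(281.3,249.2))]
print(l,r,fr,(l+r)/2)
for a,b,o in((l,r,45),(l,fr,0),(fr,r,0)):
    d=b-a;print("s",(np.degrees(np.arctan2(d[1],d[0]))+o)%90,np.hypot(*d[:2]))
s=bot.observe();T=Ro.from_euler("xyz",s["tool_rot"]).as_matrix();print(T)
print("tool y ang",np.degrees(np.arctan2(T[1,1],T[0,1])))
im=g["img"][234:272,258:306,::-1]; cv2.imwrite("pics/bs.png",cv2.resize(im,None,fx=16,fy=15,interpolation=cv2.INTER_CUBIC))
E
```

```text
hole [0.48151746 0.24727568 0.059     ]
[array([ 0.49798773, -0.25071419,  0.095     ]), array([ 0.52086542, -0.27850521,  0.095     ])] [ 0.50942657 -0.2646097   0.095     ]
bar ang 39.461362702001246 0.03599623319523349
edge 55.707267600717984 0.02840151757267041
edge 59.60698637768081 0.02443393888278951
[0.50098728 0.24875394 0.059     ] [0.45940655 0.23897206 0.059     ] [0.47548589 0.26387073 0.059     ] [0.48019692 0.243863   0.059     ]
s 58.23814139223995 0.04271583560745473
s 59.341268672467834 0.029645208361462554
s 57.14598340233755 0.029639311631240336
[[-1.59471816e-04  4.22108810e-01 -9.06545160e-01]
 [ 2.32232736e-04 -9.06545131e-01 -4.22108838e-01]
 [-9.99999960e-01 -2.77843926e-04  4.65409143e-05]]
tool y ang -65.03220170587531
```

View pics/bs.png

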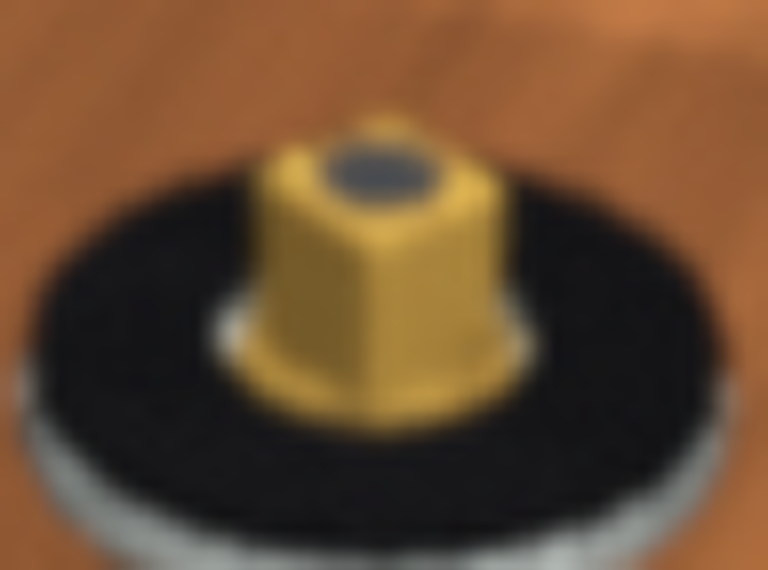

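The side crop agrees with a boss yaw of about 58° (mod 90). Next, the pin from two views.

```bash
cat >> h.py <<'E'
from scipy.spatial.transform import Rotation as Ro
def delta(tgt):
    s=bot.observe();T=Ro.from_euler("xyz",s["tool_rot"]).as_matrix()
    d=T.T@(np.array(tgt)-s["position"])*1000
    print("pos",s["position"].round(4),"yawy",round(np.degrees(np.arctan2(T[1,1],T[0,1])),2),"tilt",round(np.degrees(np.arccos(-T[2,0])),2),"F",s["force"].round(1),"M",s["moment"].round(2),"gw",round(s["grip_width"]*1000,1),"t",s["clock"])
    print("tool delta mm",d.round(1))
E
python3 - <<'E'
from h import *
f=grab_frame("top"); g=grab_frame("side")
print("flange",cast(f,435.8,214.4,.090),"pintop",cast(f,439.3,214.4,.118),"side pintop",cast(g,318.0,153.4,.118))
print(proj(f,[.509,-.261,.118]),proj(f,[.509,-.261,.09]),proj(g,[.509,-.261,.118]),proj(g,[.509,-.261,.09]))
im=g["img"][140:180,292:346,::-1]; cv2.imwrite("pics/ps.png",cv2.resize(im,None,fx=14,fy=14,interpolation=cv2.INTER_CUBIC))
im=f["img"][198:230,416:456,::-1]; cv2.imwrite("pics/pt.png",cv2.resize(im,None,fx=18,fy=18,interpolation=cv2.INTER_CUBIC))
E
```

```text
flange [ 0.50974541 -0.2637001   0.09      ] pintop [ 0.50879626 -0.26455953  0.118     ] side pintop [ 0.50809893 -0.2641603   0.118     ]
[437.80257796 214.28530555] [434.68578985 214.68371184] [317.54288428 153.68883644] [317.05665377 160.95798634]
```

View pics/ps.png

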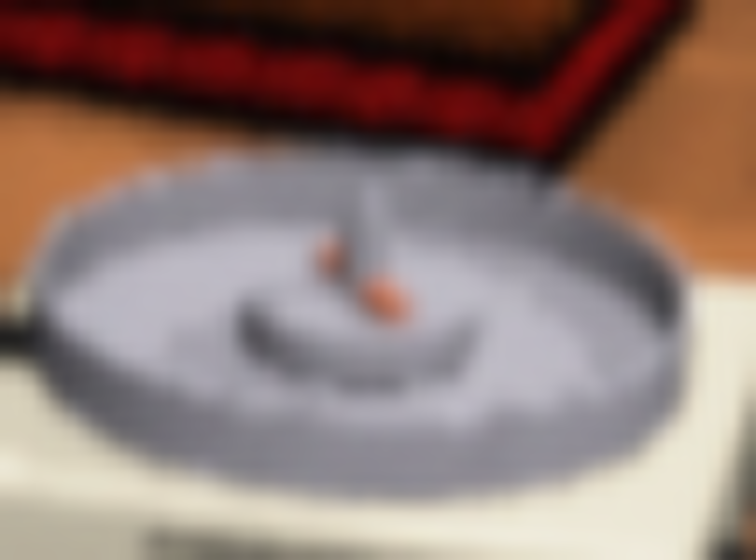

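View pics/pt.png

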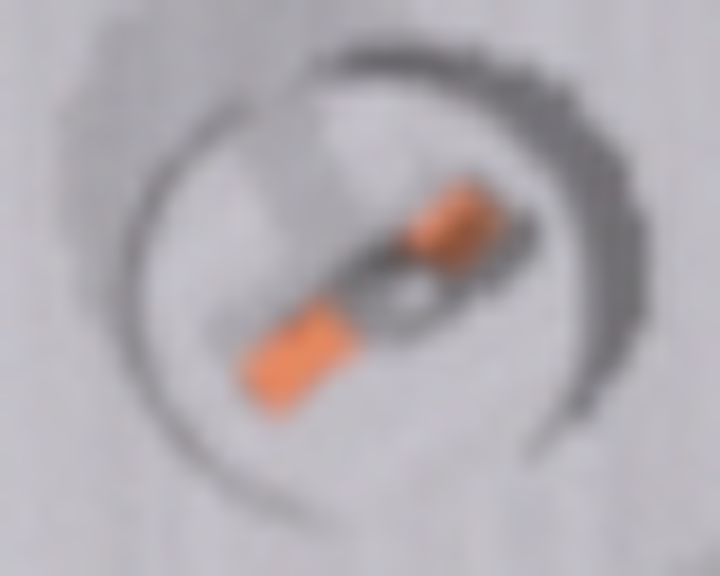

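The views agree on the pin at about (0.509, -0.264) and bar yaw at about 39.5° (mod 90). The wheel is at (0.4815, 0.2465) with boss yaw about 58.2. I'm setting off for the wheel.

```bash
python3 -m pendant '[[0,0,0,-8.3],[0,0,0,-8.3],[0,0,0,-8.3],[0,0,0,-8.3],[0,12,-54,0],[0,2,-54,0],[0,-8,-52,0],[0,-18,-52,0],[0,-18,-52,0],[0,-18,-52,0],[0,-18,-52,0],[0,-18,-52,0]]' 1; python3 -c "
from h import *
delta([.4815,.2465,.11])"
```

```text
clock: 1.95
position: [0.4142, -0.1638, 0.2316]
tool_rot: [1.641, 1.57, -0.486]
force: [1.3, -0.4, 0.6]
grip_width: 0.0855
pos [ 0.4142 -0.1638  0.2316] yawy -31.84 tilt 0.04 F [ 1.3 -0.4  0.6] M [ 0.03 -0.11 -0.  ] gw 85.5 t 1.95
tool delta mm [ 121.5 -159.4 -384.1]
```

```bash
python3 -m pendant '[[0,-22,-54,0],[0,-22,-54,0],[0,-22,-54,0],[0,-22,-54,0],[10,-22,-54,0],[30,-20,-46,0],[40,-15,-34,0],[35,-5,-12,0],[0,0,0,0]]'; python3 -c "
from h import *
delta([.4815,.2465,.03])"
```

```text
clock: 3.08
position: [0.4761, 0.2216, 0.1145]
tool_rot: [-0.697, 1.567, -2.822]
force: [0.1, -0.0, 0.2]
grip_width: 0.0853
pos [0.4761 0.2216 0.1145] yawy -31.72 tilt 0.22 F [ 0.1 -0.   0.2] M [-0.03  0.01 -0.08] gw 85.3 t 3.075
tool delta mm [ 84.4  -8.3 -24.2]
```

```bash
python3 -m pendant '[[0,-4,-12,0],[0,-4,-12,0],[10,0,0,0],[0,0,0,0]]'; python3 - <<'E'
from h import *
delta([.4815,.2465,.03])
f=grab_frame("top"); g=grab_frame("side")
a=[cv2.resize(F["img"][v-35:v+35,u-35:u+35,::-1],(400,400),interpolation=cv2.INTER_CUBIC) for F,u,v in((f,230,222),(g,282,246))]
cv2.imwrite("pics/ap.png",np.hstack(a))
E
```

```text
clock: 3.58
position: [0.483, 0.2453, 0.1057]
tool_rot: [-0.268, 1.57, -2.395]
force: [0.8, -0.3, -0.5]
grip_width: 0.0852
pos [0.483  0.2453 0.1057] yawy -31.84 tilt 0.06 F [ 0.8 -0.3 -0.5] M [-0.    0.03  0.02] gw 85.2 t 3.575
tool delta mm [75.7 -1.9 -0.3]
```

View pics/ap.png

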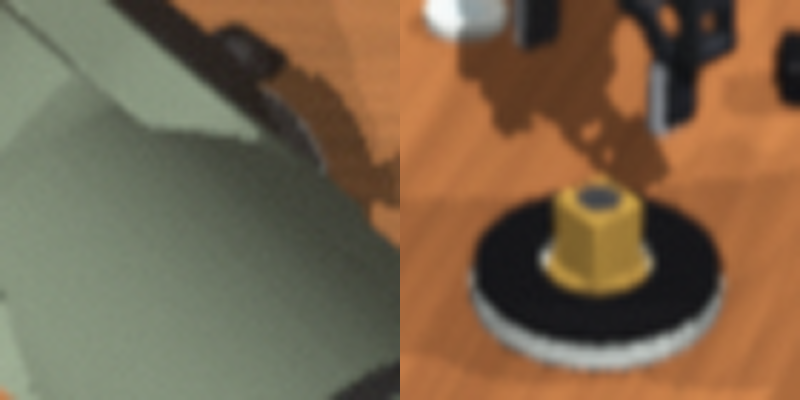

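The side crop shows the open fingers above and straddling the boss at (600,230). I descend and close gently.

```bash
python3 -m pendant '[[25,-1,0,0],[25,-1,0,0],[16,0,0,0],[9,0,0,0],[0,0,0,0]]'; python3 - <<'E'
from h import *
delta([.4815,.2465,.03])
g=grab_frame("side")
crop(g,282,246,35,"pics/ap2.png",8)
E
```

```text
clock: 4.3
position: [0.4816, 0.2468, 0.0312]
tool_rot: [-0.531, 1.57, -2.657]
force: [-0.8, 1.1, 0.8]
grip_width: 0.0858
pos [0.4816 0.2468 0.0312] yawy -31.83 tilt 0.02 F [-0.8  1.1  0.8] M [-0.02 -0.    0.05] gw 85.8 t 4.3
tool delta mm [1.2 0.1 0.3]
```

View pics/ap2.png

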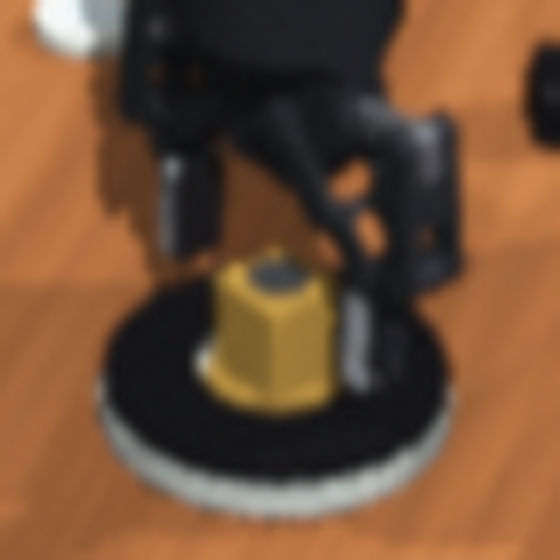

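Pads are at (185,215) and (365,340), with their midpoint on the boss top, so it is centred. I close.

```bash
python3 -m pendant '[[0,0,0,0],[0,0,0,0],[0,0,0,0],[0,0,0,0],[0,0,0,0],[0,0,0,0]]' -1 40; python3 -c "
from h import *
delta([.4815,.2465,.03])"
```

```text
clock: 5.1
position: [0.4817, 0.247, 0.0317]
tool_rot: [2.431, 1.57, 0.304]
force: [-1.9, -1.0, 6.0]
grip_width: 0.0294
pos [0.4817 0.247  0.0317] yawy -31.84 tilt 0.02 F [-1.9 -1.   6. ] M [-0.18  0.19 -0.06] gw 29.4 t 5.1
tool delta mm [1.7 0.  0.5]
```

```bash
python3 -m pendant '[[-10,0,0,0],[-30,0,0,0],[-50,0,0,0],[-50,0,0,0],[-30,0,0,0],[0,0,0,0]]'; python3 - <<'E'
from h import *
delta([.509,-.264,.2])
f=grab_frame("top");g=grab_frame("side")
crop(g,275,215,45,"pics/lift.png",7)
E
```

```text
clock: 5.85
position: [0.4823, 0.2472, 0.2035]
tool_rot: [2.536, 1.567, 0.41]
force: [0.2, 0.3, -5.4]
grip_width: 0.0293
pos [0.4823 0.2472 0.2035] yawy -31.85 tilt 0.2 F [ 0.2  0.3 -5.4] M [-0.   -0.01  0.01] gw 29.3 t 5.85
tool delta mm [  2.9 292.4 420.1]
```

View pics/lift.png

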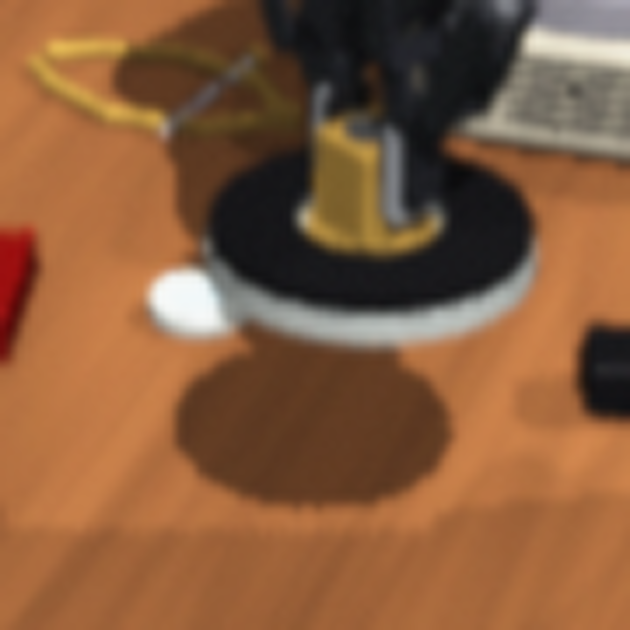

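The wheel is held level and clear, with about 5 N hanging. Moving over the pin.

```bash
python3 -m pendant '[[0,14,20,0],[0,26,38,0],[0,30,43,0],[0,32,45,0],[0,32,45,0],[0,32,45,0],[0,32,45,0],[0,32,45,0],[0,28,40,0],[0,20,29,0],[0,12,17,0],[0,0,0,0]]'; python3 -c "
from h import *
delta([.509,-.264,.165])"
```

```text
clock: 7.45
position: [0.5102, -0.2568, 0.2001]
tool_rot: [-1.443, 1.569, 2.713]
force: [-0.3, 0.2, -4.1]
grip_width: 0.0294
pos [ 0.5102 -0.2568  0.2001] yawy -31.91 tilt 0.1 F [-0.3  0.2 -4.1] M [0.08 0.01 0.01] gw 29.4 t 7.45
tool delta mm [35.1  2.9  6.7]
```

```bash
python3 -m pendant '[[12,3,7,0],[14,0,0,0],[10,0,0,0],[0,0,0,0]]'; python3 - <<'E'
from h import *
delta([.509,-.264,.155])
f=grab_frame("top");g=grab_frame("side")
a=[cv2.resize(F["img"][v-45:v+45,u-45:u+45,::-1],(400,400),interpolation=cv2.INTER_CUBIC) for F,u,v in((f,437,212),(g,318,160))]
cv2.imwrite("pics/ov.png",np.hstack(a))
for F,u,v in((g,318,145),(f,440,212)):
    im=F["img"].astype(int); m=((im.max(2)<60)&(np.ptp(im,axis=2)<22)).astype(np.uint8); o=np.zeros_like(m); o[v-30:v+30,u-45:u+45]=m[v-30:v+30,u-45:u+45]
    print(o.sum())
E
```

```text
clock: 7.95
position: [0.5092, -0.263, 0.1643]
tool_rot: [-1.559, 1.569, 2.599]
force: [-0.9, 0.3, -4.7]
grip_width: 0.0294
pos [ 0.5092 -0.263   0.1643] yawy -31.79 tilt 0.1 F [-0.9  0.3 -4.7] M [-0.04  0.03 -0.02] gw 29.4 t 7.95
tool delta mm [9.3 0.4 1. ]
815
1815
```

View pics/ov.png

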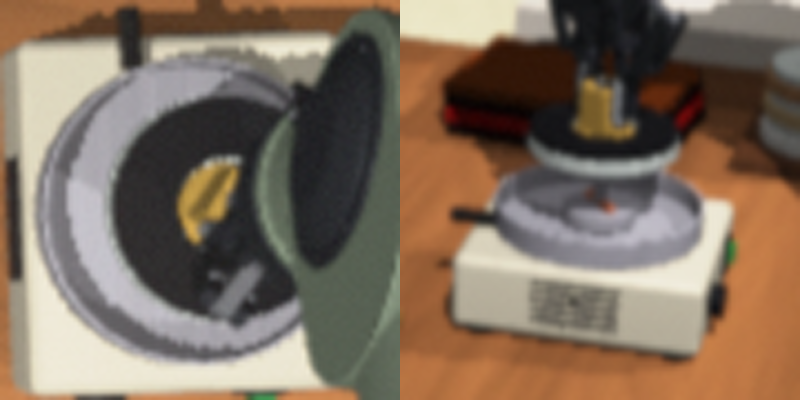

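```bash
python3 - <<'E'
from h import *
f=grab_frame("top");g=grab_frame("side")
for p in([.5092,-.263,.145],[.5092,-.263,.158],[.509,-.264,.118],[.509,-.264,.09]): print(p,proj(g,p),proj(f,p),K(f)*.06/(f["t"][2]-p[2]))
c=[cast(F,u,v,.158) for F,u,v in((f,442.,213.8),)];print(c)
E
```

```text
[0.5092, -0.263, 0.145] [318.0980757  146.35379127] [441.79712252 213.81597347] 26.09824491309318
[0.5092, -0.263, 0.158] [318.33054387 142.88226128] [443.36286932 213.6162539 ] 26.37091030368428
[0.509, -0.264, 0.118] [317.74241588 153.38139683] [439.0650312  214.31007433] 25.54957766995424
[0.509, -0.264, 0.09] [317.25524966 160.64190745] [435.92165094 214.70797592] 25.004436392965765
[array([ 0.50871273, -0.25986356,  0.158     ])]
```

Wheel and pin agree to about 1 px in both views. I descend onto the pin in small steps.

```bash
python3 -m pendant '[[8,0,1,0],[5,0,0,0],[3,0,0,0],[3,0,0,0],[0,0,0,0]]' - 25; python3 -c "
from h import *
delta([.509,-.264,.1317])"
```

```text
clock: 8.78
position: [0.509, -0.2644, 0.1461]
tool_rot: [-1.584, 1.57, 2.573]
force: [1.3, -0.0, -4.5]
grip_width: 0.0294
pos [ 0.509  -0.2644  0.1461] yawy -31.83 tilt 0.02 F [ 1.3 -0.  -4.5] M [-0.04  0.09  0.  ] gw 29.4 t 8.775
tool delta mm [14.4 -0.2 -0.4]
```

```bash
python3 -m pendant '[[3,0,0,0],[3,0,0,0],[2,0,0,0],[0,0,0,0]]'; python3 -c "
from h import *
delta([.509,-.264,.1317])"
```

```text
clock: 9.28
position: [0.509, -0.2644, 0.1381]
tool_rot: [-1.56, 1.57, 2.597]
force: [-0.4, -0.8, -5.2]
grip_width: 0.0292
pos [ 0.509  -0.2644  0.1381] yawy -31.83 tilt 0.02 F [-0.4 -0.8 -5.2] M [ 0.01 -0.02 -0.01] gw 29.2 t 9.275
tool delta mm [ 6.4 -0.2 -0.4]
```

On the pin at full diameter with no side load. Going down to just above the bar.

```bash
python3 -m pendant '[[4,0,0,0],[3,0,0,0],[2,0,0,0],[1,0,0,0],[0,0,0,0]]'; python3 -c "
from h import *
delta([.509,-.264,.1267])"
```

```text
clock: 9.9
position: [0.509, -0.2645, 0.1283]
tool_rot: [-1.919, 1.571, 2.238]
force: [-0.5, 0.7, -4.6]
grip_width: 0.0295
pos [ 0.509  -0.2645  0.1283] yawy -31.83 tilt 0.0 F [-0.5  0.7 -4.6] M [-0.04  0.02  0.  ] gw 29.5 t 9.9
tool delta mm [ 1.6 -0.3 -0.4]
```

```bash
python3 -m pendant '[[1,0,0,0],[0.5,0,0,0],[0,0,0,0]]'; python3 -c "
from h import *
delta([.509,-.264,.1267])"
```

```text
clock: 10.28
position: [0.509, -0.2645, 0.1268]
tool_rot: [-2.438, 1.571, 1.719]
force: [0.6, 0.4, -4.3]
grip_width: 0.029
pos [ 0.509  -0.2645  0.1268] yawy -31.84 tilt 0.0 F [ 0.6  0.4 -4.3] M [0.01 0.   0.04] gw 29.0 t 10.275
tool delta mm [ 0.1 -0.3 -0.4]
```

```bash
python3 -m pendant '[[0,0,0,0],[0,0,0,0],[0,0,0,0]]' -0.23 20; python3 - <<'E'
from h import *
delta([.509,-.264,.1267])
g=grab_frame("side")
crop(g,318,155,35,"pics/rest.png",8)
E
```

```text
clock: 10.65
position: [0.5092, -0.2645, 0.127]
tool_rot: [1.738, 1.57, -0.389]
force: [-0.0, 0.5, 0.1]
grip_width: 0.033
pos [ 0.5092 -0.2645  0.127 ] yawy -31.83 tilt 0.02 F [-0.   0.5  0.1] M [ 0.02  0.07 -0.08] gw 33.0 t 10.65
tool delta mm [ 0.3 -0.4 -0.4]
```

View pics/rest.png

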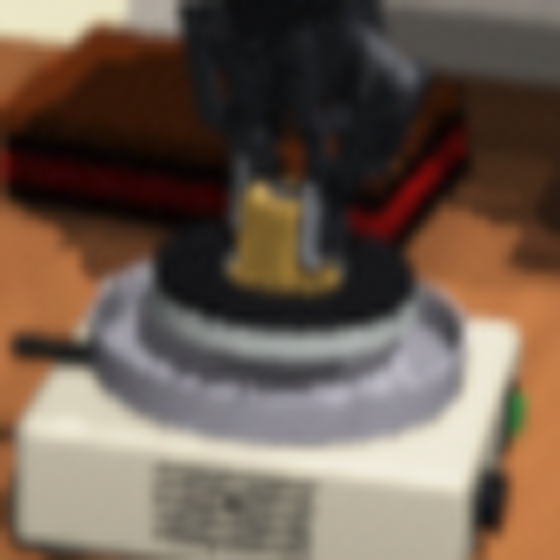

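The wheel rests on the bar (load off the tool) with the jaws loose around the boss. I narrow the play and start turning.

```bash
python3 -m pendant '[[0,0,0,0],[0,0,0,3],[0,0,0,3],[0,0,0,3],[0,0,0,3],[0,0,0,0]]' -0.27; python3 - <<'E'
from h import *
delta([.509,-.264,.1267])
E
```

```text
clock: 11.45
position: [0.509, -0.2644, 0.1268]
tool_rot: [-0.139, 1.571, -2.474]
force: [-0.2, -0.9, -0.2]
grip_width: 0.031
pos [ 0.509  -0.2644  0.1268] yawy -43.81 tilt 0.01 F [-0.2 -0.9 -0.2] M [ 0.06  0.01 -0.05] gw 31.0 t 11.45
tool delta mm [ 0.1 -0.3 -0.3]
```

```bash
python3 -m pendant '[[0,0,0,2],[0,0,0,2],[0,0,0,2],[0,0,0,0]]'; python3 - <<'E'
from h import *
delta([.509,-.264,.1267])
g=grab_frame("side")
crop(g,318,155,35,"pics/t1.png",8)
E
```

```text
clock: 11.95
position: [0.509, -0.2644, 0.1268]
tool_rot: [-0.697, 1.571, -3.138]
force: [-0.4, 1.0, -0.0]
grip_width: 0.031
pos [ 0.509  -0.2644  0.1268] yawy -49.86 tilt 0.0 F [-0.4  1.  -0. ] M [0.13 0.12 0.09] gw 31.0 t 11.95
tool delta mm [ 0.1 -0.3 -0.2]
```

View pics/t1.png

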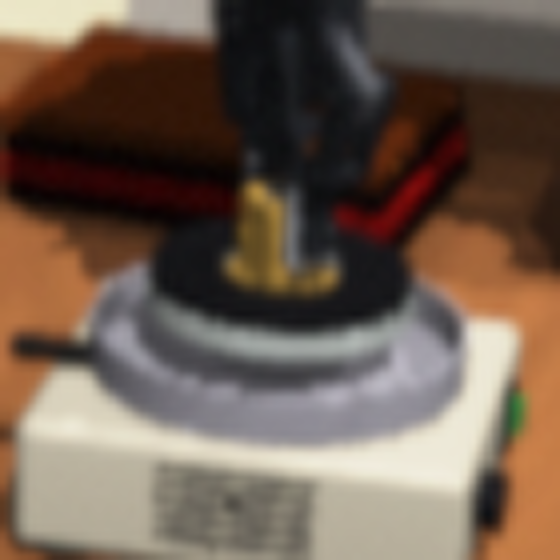

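Not dropped yet: the plate's lower edge is still at crop row ~357. I'll track the dark-to-bright edge row numerically while turning on in small steps.

```bash
cat >> h.py <<'E'
def edge():
    g=grab_frame("side"); im=g["img"].astype(float).mean(2); r=[]
    for u in range(308,326,2):
        c=im[155:200,u]; k=np.argmax(c[5:35]-c[3:33])+3; # steepest dark->bright, subpixel at level
        a=c[:40]; lv=110
        i=next((i for i in range(5,40) if a[i]<lv<=a[i+1]),None) if True else 0
        r.append(np.nan if i is None else 155+i+(lv-a[i])/(a[i+1]-a[i]))
    print("edge rows",np.round(r,2)); return g
E
python3 -m pendant '[[0,0,0,1],[0,0,0,1],[0,0,0,0]]'; python3 - <<'E'
from h import *
delta([.509,-.264,.1267])
edge()
E
```

```text
clock: 12.38
position: [0.509, -0.2645, 0.1268]
tool_rot: [0.714, 1.571, -1.762]
force: [-0.2, 0.3, -0.1]
grip_width: 0.0309
pos [ 0.509  -0.2645  0.1268] yawy -51.85 tilt 0.0 F [-0.2  0.3 -0.1] M [0.07 0.04 0.03] gw 30.9 t 12.375
tool delta mm [ 0.1 -0.4 -0.3]
edge rows [167.38 160.32 160.73 160.96 161.27 161.54 161.6  161.57 161.28]
```

```bash
python3 -m pendant '[[0,0,0,1],[0,0,0,1],[0,0,0,0]]'; python3 - <<'E'
from h import *
delta([.509,-.264,.1267])
edge()
E
```

```text
clock: 12.8
position: [0.5092, -0.2646, 0.1269]
tool_rot: [1.8, 1.57, -0.711]
force: [0.7, -0.8, -0.2]
grip_width: 0.031
pos [ 0.5092 -0.2646  0.1269] yawy -53.86 tilt 0.02 F [ 0.7 -0.8 -0.2] M [-0.13 -0.2   0.06] gw 31.0 t 12.8
tool delta mm [ 0.2 -0.6 -0.2]
edge rows [161.49 161.79 162.01 162.36 162.6  162.6  162.62 162.59 162.32]
```

The edge fell by about 1.1 rows (full 5 mm is about 1.3), so it has caught. I stop turning and open the jaws to let it settle.

```bash
python3 -m pendant '[[0,0,0,0],[0,0,0,0],[0,0,0,0]]' -0.15; python3 - <<'E'
from h import *
delta([.509,-.264,.1267])
g=edge()
crop(g,318,155,35,"pics/t2.png",8)
E
```

```text
clock: 13.22
position: [0.509, -0.2645, 0.1268]
tool_rot: [-1.176, 1.571, 2.597]
force: [0.3, 0.3, 0.3]
grip_width: 0.0364
pos [ 0.509  -0.2645  0.1268] yawy -53.83 tilt 0.01 F [0.3 0.3 0.3] M [ 0.01  0.03 -0.05] gw 36.4 t 13.225
tool delta mm [ 0.1 -0.4 -0.3]
edge rows [161.36 161.71 162.   162.37 162.6  162.6  162.62 162.58 162.33]
```

View pics/t2.png

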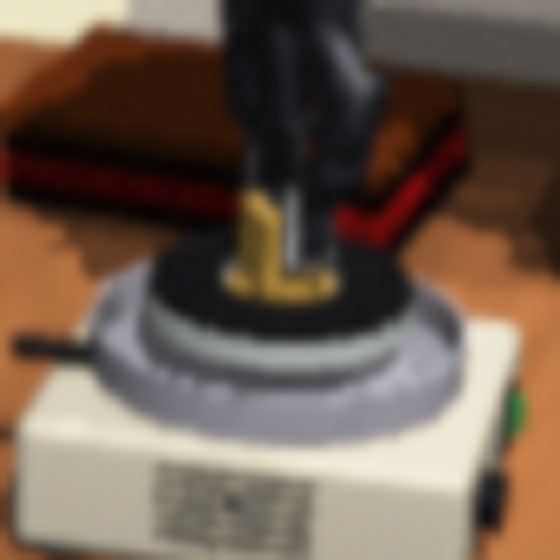

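It has dropped and is unchanged with the jaws loose. I open wide, retreat straight up, then to the side for a clear view.

```bash
python3 -m pendant '[[0,0,0,0],[0,0,0,0],[0,0,0,0],[-15,0,0,0],[-30,0,0,0],[-40,0,0,0],[-40,0,0,0],[0,0,-45,0],[0,-20,-50,0],[0,-30,-50,0],[0,-30,-40,0],[0,0,0,0]]' 0.6; python3 - <<'E'
from h import *
delta([.509,-.264,.1267])
f=grab_frame("top");g=edge()
a=[cv2.resize(F["img"][v-40:v+40,u-40:u+40,::-1],(400,400),interpolation=cv2.INTER_CUBIC) for F,u,v in((f,437,212),(g,318,155))]
cv2.imwrite("pics/fin.png",np.hstack(a)); cv2.imwrite("pics/fint.png",f["img"][:,:,::-1])
E
```

```text
clock: 14.78
position: [0.612, -0.086, 0.2528]
tool_rot: [-2.726, 1.569, 1.053]
force: [-0.4, -0.8, 0.3]
grip_width: 0.0683
pos [ 0.612  -0.086   0.2528] yawy -53.49 tilt 0.12 F [-0.4 -0.8  0.3] M [ 0.01  0.06 -0.01] gw 68.3 t 14.775
tool delta mm [125.7  81.8 188.9]
edge rows [161.36 161.71 161.99 162.36 162.6  162.6  162.62 162.58 162.34]
```

View pics/fin.png

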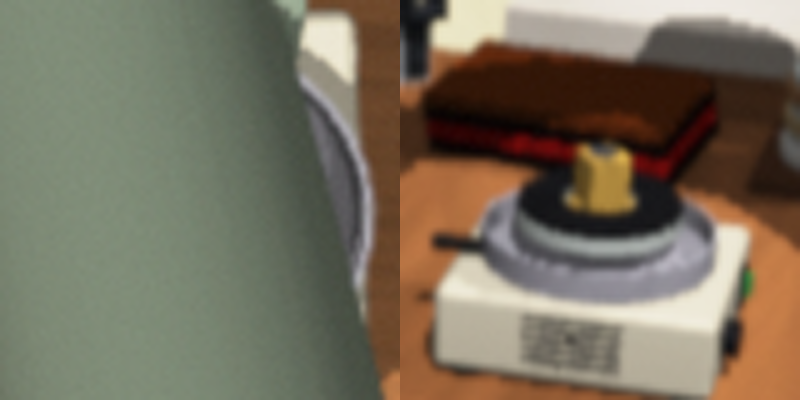

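View pics/fint.png

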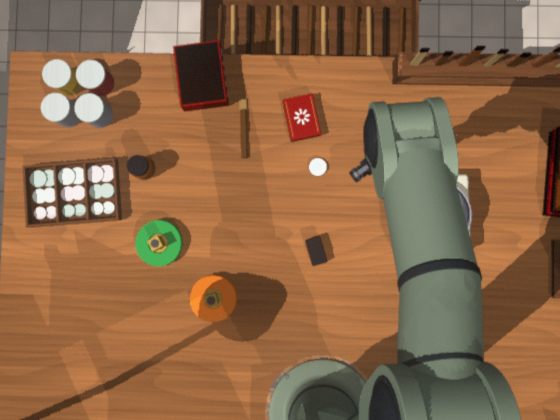

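The side view shows the wheel level inside the pan, and the bystanders are unmoved. I move the arm clear to check from above too.

```bash
python3 -m pendant '[[0,-25,-40,0],[0,-25,-40,0],[0,-25,-40,0],[0,-25,-40,0],[0,-15,-40,0],[0,0,-30,0],[0,0,0,0]]'; python3 - <<'E'
from h import *
delta([.509,-.264,.1267])
f=grab_frame("top");g=edge()
a=[cv2.resize(F["img"][v-32:v+32,u-32:u+32,::-1],(400,400),interpolation=cv2.INTER_CUBIC) for F,u,v in((f,440,212),(g,318,155))]
cv2.imwrite("pics/fin2.png",np.hstack(a))
im=g["img"].astype(int); m=((im.max(2)<60)&(np.ptp(im,axis=2)<25)).astype(np.uint8); o=np.zeros_like(m); o[145:168,293:347]=m[145:168,293:347]
c=np.vstack([c for c in cv2.findContours(o,0,1)[0] if cv2.contourArea(c)>10]); e=cv2.fitEllipse(cv2.convexHull(c)); print("ring",e,"cast",cast(g,*e[0],.115))
t=np.linspace(0,6.283,60,endpoint=False)
for z in(.115,.120):
    q=np.array([proj(g,[.509+.06*np.cos(a),-.264+.06*np.sin(a),z]) for a in t],np.float32); print("exp",z,cv2.fitEllipse(q))
E
```

```text
clock: 15.75
position: [0.7298, 0.1377, 0.2514]
tool_rot: [-0.802, 1.57, 2.971]
force: [-0.2, -0.5, 0.1]
grip_width: 0.0683
pos [0.7298 0.1377 0.2514] yawy -53.84 tilt 0.02 F [-0.2 -0.5  0.1] M [-0.04  0.04  0.01] gw 68.3 t 15.75
tool delta mm [124.7 194.1 415.2]
edge rows [161.29 161.69 161.98 162.33 162.57 162.57 162.6  162.56 162.3 ]
ring ((314.9197082519531, 150.9437255859375), (20.111894607543945, 42.85905838012695), 98.85102844238281) cast [ 0.52549314 -0.28963092  0.115     ]
exp 0.115 ((317.7211608886719, 154.37942504882812), (13.065940856933594, 33.869380950927734), 93.26300048828125)
exp 0.12 ((317.8090515136719, 153.07151794433594), (13.000625610351562, 33.92111587524414), 93.25030517578125)
```

View pics/fin2.png

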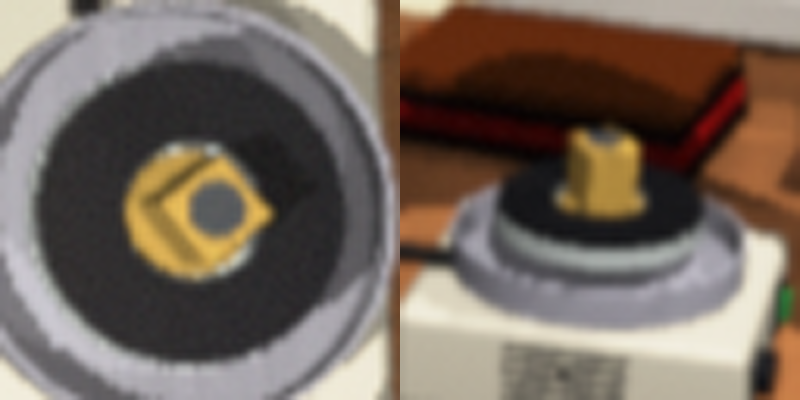

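From above, the ring is concentric in the pan and the boss is at about 43° (mod 90). My ellipse fit was spoiled by the dark background, so I check the drop by image shift between the resting crop and now.

```bash
python3 - <<'E'
from h import *
g=grab_frame("side"); crop(g,318,155,35,"pics/now.png",8)
a=cv2.imread("pics/t1.png",0);b=cv2.imread("pics/now.png",0)
for x0 in(170,220,270,320,350):
    t=a[310:372,x0:x0+40]; r=cv2.matchTemplate(b[280:420,x0:x0+40],t,cv2.TM_CCOEFF_NORMED); j=r[:,0].argmax(); print(x0,"shift px",(280+j-310)/8,r.max().round(3))
print("exp 5mm",proj(g,[.52,-.21,.105])-proj(g,[.52,-.21,.11]))
E
```

```text
170 shift px 1.25 0.911
220 shift px 1.25 0.989
270 shift px 1.25 0.996
320 shift px 1.125 0.994
350 shift px 1.0 0.979
exp 5mm [-0.07898475  1.32602559]
```

```bash
python3 - <<'E'
from h import *
g=grab_frame("side"); im=g["img"].astype(float).mean(2)
t=np.linspace(0,2*np.pi,720)
def front(z,r=.06):
    q=np.array([proj(g,[.509+r*np.cos(a),-.264+r*np.sin(a),z]) for a in t]); c=q[:,1]>q[:,1].mean(); q=q[c]; return q[q[:,0].argsort()]
for u in range(304,333,3):
    c=im[145:185,u]; i0=6
    up=next((i for i in range(i0,39) if c[i]<110<=c[i+1]),None)
    r=145+up+(110-c[up])/(c[up+1]-c[up])
    k=up+1+np.argmin(np.diff(c[up+1:up+9])); 
    e=[np.interp(u,*front(z).T) for z in(.115,.120)]
    print(u,round(r,2),"exp home",e[0].round(2),"exp on bar",e[1].round(2),"res",round(r-e[0],2))
E
```

```text
304 159.82 exp home 157.54 exp on bar 156.17 res 2.29
307 160.89 exp home 158.92 exp on bar 157.56 res 1.97
310 161.69 exp home 159.83 exp on bar 158.47 res 1.87
313 162.05 exp home 160.43 exp on bar 159.08 res 1.62
316 153.31 exp home 160.8 exp on bar 159.46 res -7.49
319 162.6 exp home 160.96 exp on bar 159.62 res 1.63
322 162.56 exp home 160.92 exp on bar 159.58 res 1.64
325 162.2 exp home 160.64 exp on bar 159.31 res 1.56
328 161.61 exp home 160.07 exp on bar 158.76 res 1.54
331 160.4 exp home 159.07 exp on bar 157.79 res 1.33
```

The edge residuals are uniform across the middle. The small left-right trend at the ends fits a sub-pixel sideways offset, so the wheel is level, at the home height and not still up on the bar. Handing in.

```bash
python3 -c "
from workcell import job_done
print(job_done())"
```

```text
the job is handed in; nothing more can be done
None
```

The charcoal wheel is on the polisher spindle, dropped over the drive bar, let go, and the job is handed in at about 16 s. I lowered it over the pilot pin about 19° out of line until it rested on the bar. I then turned it with the jaws loose and stopped when it dropped. Net tool force stayed within about 1.5 N while it was being turned and let go.

**Drop and level:** The last side pictures show a drop of 1.0–1.25 px, against 1.33 px expected for the full 5 mm. The edge heights are even across the plate, so it looks level and home.

**Position:** From above the wheel is concentric in the pan, and its boss is at about 43° (mod 90) against about 39.5° for the bar. That is close to the slot's play of about 3° and within what I can measure.

**Other things:** The other objects look unmoved in the later top picture, except the calipers, which the arm hid from view. The arm was well clear of everything when I handed in.

**Checks that failed or disagreed:**
- An ellipse fit of the ring was spoiled by the dark background, so I dropped it and used the edge shift.
- The absolute edge rows sit about 1.6 px lower than the calibration predicts. The height check therefore rests mainly on the relative drop.
- Reading the drop at the right of the plate alone gives nearer 4 mm than 5 mm, which is within what these pixels can resolve.

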